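Clear the tipped bottle and hold the carousel lock open

ROBOT

A 6-joint arm with a two-finger parallel gripper is mounted at the origin on the work surface. World frame = base frame: x ahead of the robot, y to its left, z up, the work surface at z = 0. Lengths are in mm, angles in degrees, forces in N, time in s.
With the tool pointing down it reaches from about 425 to 1125 mm from the base axis. Payload 14.9 kg.
Tool frame: the origin (TCP) lies midway between the tips of the shut fingers; the grasp point (between the pads) lies 19 mm behind it; z points along the fingers, y is the line along which they close (so a half turn about z gives the same grasp; the last joint's range is limited). The gripper opens to 91 mm and grips with 3 to 60 N. Pads are 32 mm wide; open, the fingers measure 118 mm over their backs; the gripper's body (76 mm by 178 mm) begins 60 mm behind the grasp point.
Start: joints at [62.951, 21.709, 99.362, -0, 58.929, -1.908], TCP at [297.406, 633.694, 213.932] pointing down, gripper open.
Joint ranges: [-158.91, 158.91], [-42.39, 125.64], [0.06, 152.35], [-60.88, 240.88], [17.5, 164.5], [-176.32, 176.32]. Speed limits (degrees/s): [108.29, 108.29, 136.94, 180, 180, 180].

INTERFACE

Orientations are given as [roll, pitch, yaw] about the fixed x, y, z axes, in that order (R = Rz(yaw) Ry(pitch) Rx(roll)).
In Python, from cell import bot, viewer, ticket gives the robot as it stands.
- The arm moves only by the tool apply_moves, never from a script. Its argument "deltas" is a list of rows, each an object with "travel": the shift along the tool's x, y, z as a fraction of full scale, a list of three; "delta_rot": the turn, a rotation vector about the tool's x, y, z as a fraction of full scale, a list of three. A call has exactly 10 rows; each row shifts and turns the commanded pose from where the row before left it, along the tool's axes as they then stand; what a row does not reach is not made up. Full scale, the value 1, is 50 mm for a shift and 0.12 rad for a turn. A row lasts 1/10 s, in which the tool goes at most 50 mm and 8.59 degrees, less where a joint would pass 70% of its speed; a pose out of reach is approached as far as the arm can. A call with a number of a shift or a turn outside -1 to 1 is refused whole. A call with a gripper value outside its range is refused whole. "grip" is the opening, from 0 (shut) to 1 (fully open), set as the call begins (left out, the last holds). The fingers move at their own pace and stop on an object; "grip_force" is the grip in N (left out, the last holds). Time passes only in rows, so rows that do not move let the fingers close, or fill a call up. It gives the time, the measured TCP pose, the force, the opening and the grip force at its end, in the units of the state.
- bot.get_obs(): the state, without advancing time (a new reading comes with each control period).
- viewer.grab_frame(name): name is "scene" or "top"; returns a dict with "color" (420x560x3 uint8, red, green, blue), "fx", "fy", "cx", "cy" (pixels), "origin" and "rotation" of the camera in the world. Camera axes: x right, y down, z forward; pixel columns grow to the right and rows downward; lengths in mm; the calibration is good to about 2 mm. A picture is of the moment at which its call begins. There is no depth.
- ticket.sign_off(): hands the job in; it is judged then, once.
The state is a dict: "time_s": time; "joint_pos": joint angles; "joint_velocities": joint speeds; "joint_torque": joint torques, N m; "eef_pos": TCP position; "tcp_rot": TCP orientation; "ft_force": force on the tool from outside, world axes, zero at the start; "torque": the same for the moment, N m; "opening": opening from 0.0 (shut) to 1.0 (fully open); "gripper_force": force on a finger pad.
Only numpy, scipy, OpenCV 4.12 (cv2) and the standard library are available. Lean on these libraries where they do the work, as an engineer would, in place of code of your own. Each camera call takes 0.05 s, during which the arm holds its last target. There are 200 camera calls.

TASK

A sample bottle has tipped over on the freely spinning carousel disc: lift it off and set it down, without dropping it, lying on its side on the floor of the shallow steel tray, and let go of it. Then pull the black knob of the spring-loaded lock plunger at the foot of the carousel straight back to its stop, so that its pin is out of its seat hole, and finish while still holding it back, so that a colleague can draw the carousel away. Do not pull the plunger before the bottle is in the tray, keep the other bottles standing on the disc and leave the other things on the bench where they are.

Things in the scene. Friction and masses are not known exactly. Their poses are not given: they have to be found in the camera images.
- tipped_center (a point): the tipped bottle: square, white, lying on a flat side in one of four places about 85 mm from the disc's centre (the other three bottles stand). 70 mm long, 35 to 100 g. The point is half-way along it, 15 mm above what it lies on. x runs along it to the cap: body 30 x 30 mm from x = -35 to +15 mm, grey cap 26 mm diameter from +19 to +35 mm. z up.
- tray: shallow open steel tray, fixed, 200 (x) x 160 (y) x 25 mm high, walls and floor 4 mm thick. Origin at the centre of its underside, x along the long side, z up.
- dock: fixed carousel stand, white drum on a steel base plate (top 12 mm above the bench, reaching to y = -255 mm); origin on the bench (height 0) below the disc's axis, z up. Its sprung plunger lies level along the dock's -y direction, 48 mm above the bench, through an aluminium housing at y = -162 to -182 mm, 40 mm wide and 70 mm high; the black knob is outside it.
- disc_top (a point): centre of the carousel disc's flat top, 80 mm above the bench. Plain dark grey turntable of 270 mm diameter, no rim, black central hub of 32 mm diameter rising 18 mm above the top; it spins freely about the vertical at a touch.
- seat_hole (a point): mouth of the plunger's seat hole, in the outer face of the white lug (44 mm wide) at the foot of the carousel, at y = -150 mm in the dock's frame; a 12 mm gap to the plunger housing shows the 10 mm steel pin.
- knob_grip (a point): centre of the black plunger knob's grip, 48 mm above the bench: a level cylinder 20 mm in diameter, 36 mm long, with a 32 mm flange 6 mm thick at its outer end, free from above and beside. With the plunger in, the point is at y = -200 mm in the dock's frame, and the grip begins 1 mm from the housing. Axes as the dock's: pulling is along -y.
- plunger (a joint): how far the plunger is pulled back, m: 0 is seated (pin tip 10 mm inside the seat hole), 0.018 is fully back at its stop (pin tip 8 mm clear of the hole). A spring pushes it home with 6 N at 0 and 11.4 N at the stop; it does not latch.
- bottle0_center (a point): a square white sample bottle, 30 x 30 mm body 50 mm tall, then a short neck and a grey round screw cap of 26 mm diameter, 70 mm tall in all, about 60 g, standing loose on the disc. The point is its centre, 35 mm above its foot; z is its upward axis.
- bottle1_center (a point): a square white sample bottle, 30 x 30 mm body 50 mm tall, then a short neck and a grey round screw cap of 26 mm diameter, 70 mm tall in all, about 60 g, standing loose on the disc. The point is its centre, 35 mm above its foot; z is its upward axis.
- bottle2_center (a point): a square white sample bottle, 30 x 30 mm body 50 mm tall, then a short neck and a grey round screw cap of 26 mm diameter, 70 mm tall in all, about 60 g, standing loose on the disc. The point is its centre, 35 mm above its foot; z is its upward axis.
- tip_box: bystander, loose: yellow pipette-tip box with clear lid, 85 x 120 x 58 mm high; origin at the centre of its underside.
- marker: bystander, loose: white marker pen with black cap lying on the bench, 140 mm long, 12 mm thick; origin under its middle.
- tube_rack: bystander, loose: blue tube rack full of small tubes, 85 x 180 x 72 mm high; origin at the centre of its underside.

How it is judged:
By the outcome, as a careful person would: the job done as asked, in the order asked, and still so for the second after the job is handed in, while the arm keeps its last pose, push and grip.
It also fails if it takes over 48 s, if anything falls off the work surface, if the arm or the gripper's body presses on something with over 40 N, if the wrist force passes 120 N, or if a joint passes its speed limit or range.

## Working session

There is one attempt and no reset: what is moved stays moved. The work goes in short steps, Python scripts to look and compute and a tool call to move; the robot and the scene stay as the last step left them, time stands still between calls to the robot, and variables do not carry over. Pictures are saved under pics/ and viewed, at most 10 in all, crops included, and the job is handed in when it is done.

Besides the shell and the picture viewer there is one more tool, called after ">>>" as name([rows], argument=value, ...), one row to a line, values as JSON. apply_moves: Moves the arm, as the interface text tells. Its arguments: {"type":"object","properties":{"deltas":{"type":"array","items":{"type":"object","properties":{"travel":{"type":"array","items":{"type":"number"}},"delta_rot":{"type":"array","items":{"type":"number"}}}}},"grip":{"type":"number"},"grip_force":{"type":"number"}},"required":["deltas"]}

```bash
mkdir -p pics
cat > h.py <<'E'
import numpy as np, cv2
from cell import bot, viewer, ticket
def ray(f,u,v,z):
    d=np.array(f["rotation"])@np.array([(u-f["cx"])/f["fx"],(v-f["cy"])/f["fy"],1.0]); o=np.array(f["origin"])
    return o+d*(z-o[2])/d[2]
def proj(f,p):
    c=np.array(f["rotation"]).T@(np.array(p,float)-np.array(f["origin"]))
    return [round(float(f["fx"]*c[0]/c[2]+f["cx"]),1),round(float(f["fy"]*c[1]/c[2]+f["cy"]),1)]
def grab(n,save=None):
    f=viewer.grab_frame(n)
    if save: cv2.imwrite("pics/"+save,np.array(f["color"])[:,:,::-1])
    return f
E
python3 - <<'E'
from h import *
for n in("scene","top"):
    f=grab(n,n+"0.png");print(n,f["fx"],f["cx"],f["cy"],np.round(f["origin"]),np.round(f["rotation"],3).tolist())
print(bot.get_obs())
E
```

```text
scene 388.5703937002706 279.12624409953884 206.4860482588189 [1253.  384.  641.] [-123.73, 0.77, 119.403]
top 461.0524087248919 276.3002352177584 211.2475443766089 [ 361.  -20. 1180.] [-170.008, 0.189, -90.863]
{'time_s': 0.1, 'joint_pos': array([ 6.29520104e+01,  2.17354834e+01,  9.93907402e+01, -1.79567231e-03,
        5.89292633e+01, -1.90906904e+00]), 'joint_velocities': array([-0.03022013, -0.08319534, -0.11182648,  0.00709785,  0.07365639,
        0.00749994]), 'joint_torque': array([-4.37621702e-04, -7.65028381e+01, -4.35297775e+01,  6.50844374e-02,
        3.97893728e-02,  2.13556098e-05]), 'eef_pos': array([297.23820412, 633.37947674, 213.36734155]), 'tcp_rot': array([-1.79944493e+02, -3.12160561e-04,  1.54862007e+02]), 'ft_force': array([ 0.45888179,  0.5181456 , -1.07123112]), 'torque': array([-0.02272932,  0.00698776,  0.04333838]), 'gripper_force': 0.0, 'opening': 1.0023398931055096}
```

View pics/scene0.png

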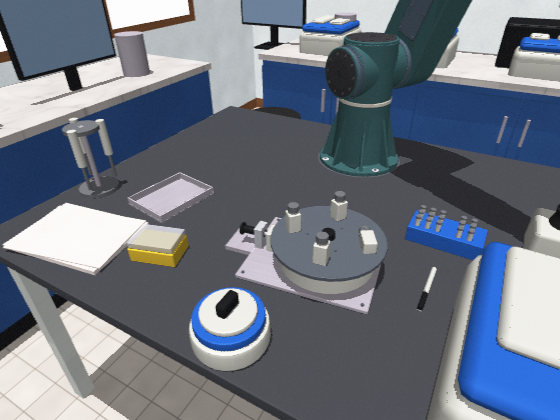

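View pics/top0.png

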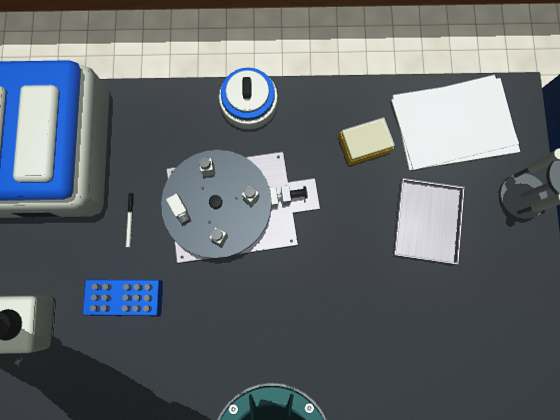

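Run:
```python
s=open('h.py').read()
s=s.replace('    if save','    from scipy.spatial.transform import Rotation as R\n    f["rotation"]=R.from_euler("xyz",f["rotation"],degrees=True).as_matrix()\n    if save')
open('h.py','w').write(s)
from h import *
f=grab("top");g=grab("scene")
a=np.array(f["color"])[140:270,150:330,::-1];b=np.array(g["color"])[180:310,220:400,::-1]
c=np.hstack([cv2.resize(a,None,fx=4,fy=4,interpolation=2)[:, :],])
d=np.vstack([cv2.resize(a,(400,290),interpolation=2)])
cv2.imwrite("pics/c1.png",c);cv2.imwrite("pics/c2.png",cv2.resize(b,None,fx=4,fy=4,interpolation=2))
T=np.array(f["color"]);hsv=cv2.cvtColor(T,cv2.COLOR_RGB2HSV)
# disc: dark hub approx; disc outline via grey-teal threshold
m=((np.abs(hsv[:,:,2].astype(int)-int(hsv[190,190,2]))<14)).astype(np.uint8); print(hsv[190,190],hsv[300,350],hsv[207,178],hsv[220,430])
print("disc approx",ray(f,216,203,80),ray(f,162,203,80),ray(f,270,203,80))
print("tipped",ray(f,178,207,110)); print("knob",ray(f,297,192,58))
for p in [(404,180),(464,186),(457,263),(396,254)]: print("tray",np.round(ray(f,*p,25)))
```

```text
[103  39 137] [105  35  72] [ 60   4 240] [128   9 215]
disc approx [577.283549   126.82446269  80.        ] [579.34837916 258.26560617  80.        ] [575.22034186  -4.51336393  80.        ]
tipped [563.16008463 212.5679366  110.        ]
knob [606.35045538 -71.77909893  58.        ]
tray [ 641. -349.   25.]
tray [ 623. -502.   25.]
tray [ 426. -468.   25.]
tray [ 451. -317.   25.]
```

View pics/c1.png

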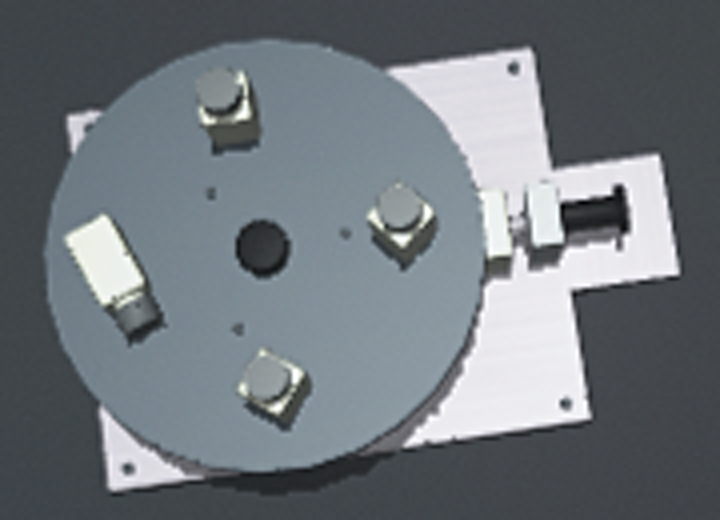

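View pics/c2.png

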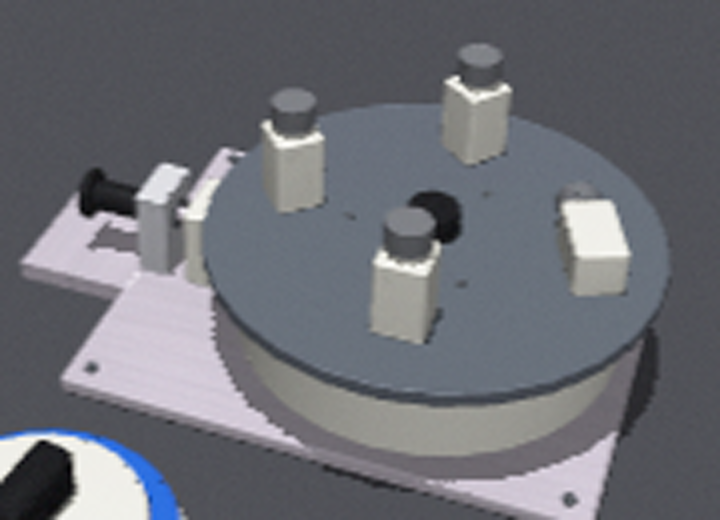

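Run:
```python
from h import *
f=grab("top");g=grab("scene")
P=lambda L,z,F=f,s=(150,140):np.array([ray(F,u/4+s[0],v/4+s[1],z)[:2] for u,v in L])
c=P([(65,240),(108,215),(147,278),(105,305)],110);print("tip corners",c.round(),c.mean(0).round(1),(c[1]-c[0]).round(1),(c[2]-c[1]).round(1),(c[3]-c[0]).round(1))
a=(c[2]+c[3]-c[0]-c[1])/2;print("axis yaw",np.degrees(np.arctan2(a[1],a[0])),np.linalg.norm(a))
c2=P([(562,203),(628,200),(628,295),(575,294)],110,g,(220,180)) # scene: top-left, top-right..., bottom-right
print("hub top",P([(262,247)],98))
pl=P([(68,115),(530,48),(590,420),(110,490)],12);print("plate",pl.round())
for i,j in((1,0),(2,3)): d=pl[i]-pl[j];print(np.degrees(np.arctan2(d[1],d[0]))+90)
d=P([(514,68),(566,405)],12);e=d[0]-d[1];print("dock +x yaw",np.degrees(np.arctan2(e[1],e[0])))
d=P([(563,215),(615,213),(625,215)],48);print("knob",d.round(1)); print("hous top",P([(528,183),(555,183),(560,240),(530,240)],70).round(1))
# scene view of knob axis and hub
print("scene hub",ray(g,433/4+220,215/4+180,98).round(1),"knob", [ray(g,u/4+220,v/4+180,48).round(1) for u,v in((92,193),(138,200))])
# tray
T=np.array(f["color"]);m=((T.min(2)>120)).astype(np.uint8);m[:, :385]=0;m[:,475:]=0;m[:174]=0;m[270:]=0
cn=max(cv2.findContours(m,0,2)[0],key=cv2.contourArea);r=cv2.minAreaRect(cn);b=cv2.boxPoints(r);print(b.round(1),np.array([ray(f,u,v,12)[:2] for u,v in b]).round())
print("centrifuge",ray(f,110,215,200).round(),ray(f,52,320,120).round())
```

```text
tip corners [[580. 241.]
 [595. 216.]
 [557. 192.]
 [541. 216.]] [568.4 216.1] [ 14.7 -25.2] [-38.4 -23.9] [-39.4 -24.6]
axis yaw -148.07647409174572 45.83321809619069
hub top [[576.80854773 125.63969961]]
plate [[684. 265.]
 [725. -38.]
 [479. -72.]
 [439. 232.]]
7.64466704372056
7.426968553927765
dock +x yaw 7.553242695850312
knob [[604.3 -56.4]
 [605.1 -89.1]
 [603.7 -95.4]]
hous top [[620.1 -34.6]
 [619.8 -51.2]
 [583.9 -53.6]
 [584.2 -35.2]]
scene hub [592.9 131.8  98. ] knob [array([613.8, -90.4,  48. ]), array([606.1, -60.8,  48. ])]
[[394.  257. ]
 [402.3 177.7]
 [466.2 184.4]
 [457.8 263.7]] [[ 445. -315.]
 [ 650. -349.]
 [ 630. -513.]
 [ 425. -475.]]
centrifuge [531. 339. 200.] [307. 488. 120.]
```

Run:
```python
from h import *
g=grab("scene")
q=lambda p:[ (a-b)*4 for a,b in zip(proj(g,p),(220,180))]
print("hub",q((577,126,98)),"knob",q((603,-72,48)),"flange",q((605.5,-94,48)))
for p in((580,241),(595,216),(557,192),(541,216)):print(q((*p,110)))
print(bot.get_obs()['time_s'])
```

```text
hub [434.79999999999995, 197.20000000000005] knob [125.60000000000002, 192.39999999999998] flange [94.39999999999998, 184.39999999999998]
[630.4000000000001, 243.60000000000002]
[576.8, 245.20000000000005]
[558.4000000000001, 194.79999999999995]
[608.4000000000001, 192.0]
0.35
```

>>> apply_moves([
  {"travel":[0,0,-0.6]},
  {"travel":[0,0,-0.6]},
  {"travel":[-0.42,-0.64,0]},
  {"travel":[-0.42,-0.64,0]},
  {"travel":[-0.42,-0.64,0]},
  {"travel":[-0.42,-0.64,0]},
  {"travel":[-0.42,-0.64,0]},
  {"travel":[-0.42,-0.64,0]},
  {"travel":[-0.42,-0.64,0]},
  {"travel":[-0.42,-0.64,0]},
], grip=0.66)

```text
invalid input at $.deltas[0]: expected keys travel, delta_rot
```

>>> apply_moves([
  {"travel":[0,0,-0.6],"delta_rot":[0,0,0]},
  {"travel":[0,0,-0.6],"delta_rot":[0,0,0]},
  {"travel":[-0.42,-0.64,0],"delta_rot":[0,0,0]},
  {"travel":[-0.42,-0.64,0],"delta_rot":[0,0,0]},
  {"travel":[-0.42,-0.64,0],"delta_rot":[0,0,0]},
  {"travel":[-0.42,-0.64,0],"delta_rot":[0,0,0]},
  {"travel":[-0.42,-0.64,0],"delta_rot":[0,0,0]},
  {"travel":[-0.42,-0.64,0],"delta_rot":[0,0,0]},
  {"travel":[-0.42,-0.64,0],"delta_rot":[0,0,0]},
  {"travel":[-0.42,-0.64,0],"delta_rot":[0,0,0]},
], grip=0.66)

```text
time_s: 1.35
eef_pos: [340.6, 329.1, 274.0]
tcp_rot: [180.0, 0.0, 154.9]
ft_force: [-0.2, 0.9, 0.3]
opening: 0.659
gripper_force: 0.0
```

>>> apply_moves([
  {"travel":[-0.508,-0.016,0.128],"delta_rot":[0,0,0]},
  {"travel":[-0.508,-0.016,0.128],"delta_rot":[0,0,0]},
  {"travel":[-0.508,-0.016,0.128],"delta_rot":[0,0,0]},
  {"travel":[-0.508,-0.016,0.128],"delta_rot":[0,0,0]},
  {"travel":[-0.508,-0.016,0.128],"delta_rot":[0,0,0]},
  {"travel":[-0.508,-0.016,0.128],"delta_rot":[0,0,0]},
  {"travel":[-0.508,-0.016,0.128],"delta_rot":[0,0,0]},
  {"travel":[-0.508,-0.016,0.128],"delta_rot":[0,0,0]},
  {"travel":[-0.508,-0.016,0.128],"delta_rot":[0,0,0]},
  {"travel":[-0.508,-0.016,0.128],"delta_rot":[0,0,0]},
])

```text
time_s: 2.35
eef_pos: [568.2, 214.8, 209.7]
tcp_rot: [180.0, 0.0, 154.9]
ft_force: [-0.4, 0.3, -0.6]
opening: 0.66
gripper_force: 0.0
```

>>> apply_moves([
  {"travel":[0,0,0.1],"delta_rot":[0,0,-0.83]},
  {"travel":[0,0,0.1],"delta_rot":[0,0,-0.83]},
  {"travel":[0,0,0.1],"delta_rot":[0,0,-0.83]},
  {"travel":[0,0,0.1],"delta_rot":[0,0,-0.83]},
  {"travel":[0,0,0.1],"delta_rot":[0,0,-0.83]},
  {"travel":[0,0,0.1],"delta_rot":[0,0,-0.83]},
  {"travel":[0,0,0.1],"delta_rot":[0,0,-0.83]},
  {"travel":[0,0,0.1],"delta_rot":[0,0,-0.83]},
  {"travel":[0,0,0.1],"delta_rot":[0,0,-0.83]},
  {"travel":[0,0,0.1],"delta_rot":[0,0,-0.83]},
])

```text
time_s: 3.35
eef_pos: [567.3, 215.4, 159.8]
tcp_rot: [-180.0, 0.0, -147.8]
ft_force: [0.1, -0.0, -0.6]
opening: 0.658
gripper_force: 0.0
```

Run:
```python
from h import *
g=grab("scene");f=grab("top")
b=np.array(g["color"])[130:290,240:420,::-1];cv2.imwrite("pics/c3.png",cv2.resize(b,(675,600),interpolation=2))
```

```text
(no output)
```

View pics/c3.png

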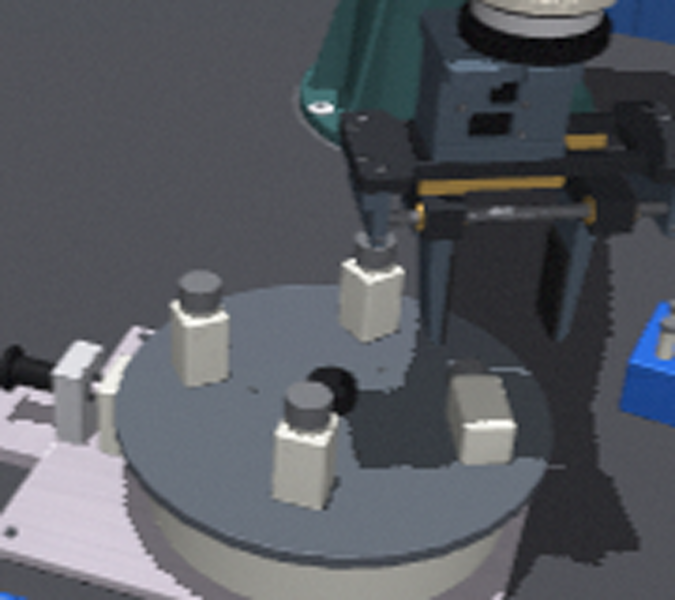

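Run:
```python
from h import *
g=grab("scene")
q=lambda p:[round((a-b)*3.75) for a,b in zip(proj(g,p),(240,130))]
p=np.array([567.3,215.4]);d=np.array([-.533,.846])
for w in(30,-30):print(q((*(p+w*d),160)),"final",q((*(p+w*d),84)))
print("body at final",[q((*(p+w*d),110)) for w in(15,-15)])
```

```text
[542, 319] final [525, 423]
[438, 324] final [426, 428]
body at final [[506, 390], [455, 392]]
```

>>> apply_moves([
  {"travel":[0,0,0.25],"delta_rot":[0,0,0]},
  {"travel":[0,0,0.25],"delta_rot":[0,0,0]},
  {"travel":[0,0,0.25],"delta_rot":[0,0,0]},
  {"travel":[0,0,0.2],"delta_rot":[0,0,0]},
  {"travel":[0,0,0.2],"delta_rot":[0,0,0]},
  {"travel":[0,0,0.14],"delta_rot":[0,0,0]},
  {"travel":[0,0,0.1],"delta_rot":[0,0,0]},
  {"travel":[0,0,0.1],"delta_rot":[0,0,0]},
  {"travel":[0,0,0.02],"delta_rot":[0,0,0]},
  {"travel":[0,0,0],"delta_rot":[0,0,0]},
])

```text
time_s: 4.5
eef_pos: [567.3, 215.5, 84.5]
tcp_rot: [-180.0, 0.0, -148.1]
ft_force: [0.0, 0.4, 0.3]
opening: 0.658
gripper_force: 0.0
```

>>> apply_moves([
  {"travel":[0,0,0],"delta_rot":[0,0,0]},
  {"travel":[0,0,0],"delta_rot":[0,0,0]},
  {"travel":[0,0,0],"delta_rot":[0,0,0]},
  {"travel":[0,0,0],"delta_rot":[0,0,0]},
  {"travel":[0,0,0],"delta_rot":[0,0,0]},
  {"travel":[0,0,0],"delta_rot":[0,0,0]},
  {"travel":[0,0,0],"delta_rot":[0,0,0]},
  {"travel":[0,0,0],"delta_rot":[0,0,0]},
  {"travel":[0,0,0],"delta_rot":[0,0,0]},
  {"travel":[0,0,0],"delta_rot":[0,0,0]},
], grip=0.2, grip_force=20)

```text
time_s: 5.5
eef_pos: [567.4, 215.5, 84.6]
tcp_rot: [-180.0, 0.0, -148.1]
ft_force: [-0.5, -0.2, 4.1]
opening: 0.328
gripper_force: 20.0
```

>>> apply_moves([
  {"travel":[0,0,-0.06],"delta_rot":[0,0,0]},
  {"travel":[0,0,-0.14],"delta_rot":[0,0,0]},
  {"travel":[0,0,-0.3],"delta_rot":[0,0,0]},
  {"travel":[0,0,-0.4],"delta_rot":[0,0,0]},
  {"travel":[0,0,-0.4],"delta_rot":[0,0,0]},
  {"travel":[0,0,-0.4],"delta_rot":[0,0,0]},
  {"travel":[0,0,-0.4],"delta_rot":[0,0,0]},
  {"travel":[0,0,-0.3],"delta_rot":[0,0,0]},
  {"travel":[0,0,-0.1],"delta_rot":[0,0,0]},
  {"travel":[0,0,0],"delta_rot":[0,0,0]},
])

```text
time_s: 6.5
eef_pos: [567.5, 215.5, 210.2]
tcp_rot: [-180.0, 0.1, -148.1]
ft_force: [-0.6, -0.5, -1.0]
opening: 0.327
gripper_force: 20.0
```

Run:
```python
from h import *
g=grab("scene")
b=np.array(g["color"])[100:290,220:420,::-1];cv2.imwrite("pics/c4.png",cv2.resize(b,(600,570),interpolation=2))
print(bot.get_obs()["opening"],bot.get_obs()["joint_pos"],bot.get_obs()["ft_force"])
```

```text
0.3282440397587782 [ 1.85928410e+01  1.37625109e+01  1.10600979e+02  1.22999035e-03
  5.56422122e+01 -1.03331370e+02] [ 0.21093064  0.60923696 -1.94823016]
```

View pics/c4.png

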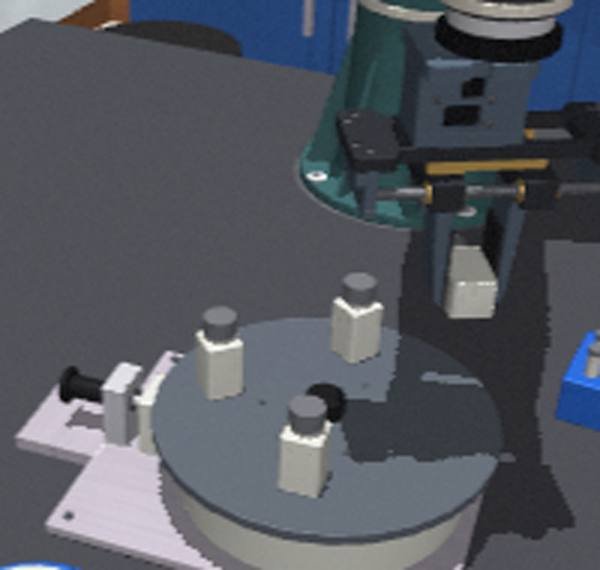

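>>> apply_moves([
  {"travel":[0.1,-0.145,0],"delta_rot":[0,0,0]},
  {"travel":[0.25,-0.362,0],"delta_rot":[0,0,0]},
  {"travel":[0.4,-0.579,0],"delta_rot":[0,0,0]},
  {"travel":[0.4,-0.579,0],"delta_rot":[0,0,0]},
  {"travel":[0.4,-0.579,0],"delta_rot":[0,0,0]},
  {"travel":[0.4,-0.579,0],"delta_rot":[0,0,0]},
  {"travel":[0.4,-0.579,0],"delta_rot":[0,0,0]},
  {"travel":[0.4,-0.579,0],"delta_rot":[0,0,0]},
  {"travel":[0.4,-0.579,0],"delta_rot":[0,0,0]},
  {"travel":[0.4,-0.579,0],"delta_rot":[0,0,0]},
])

```text
time_s: 7.55
eef_pos: [551.5, -98.3, 208.5]
tcp_rot: [179.9, -0.1, -148.1]
ft_force: [0.1, 0.4, -0.5]
opening: 0.328
gripper_force: 20.0
```

>>> apply_moves([
  {"travel":[0.4,-0.579,0],"delta_rot":[0,0,0]},
  {"travel":[0.4,-0.579,0],"delta_rot":[0,0,0]},
  {"travel":[0.4,-0.579,0],"delta_rot":[0,0,0]},
  {"travel":[0.4,-0.579,0],"delta_rot":[0,0,0]},
  {"travel":[0.4,-0.579,0],"delta_rot":[0,0,0]},
  {"travel":[0.4,-0.579,0],"delta_rot":[0,0,0]},
  {"travel":[0.4,-0.579,0],"delta_rot":[0,0,0]},
  {"travel":[0.4,-0.579,0],"delta_rot":[0,0,0]},
  {"travel":[0.17,-0.25,0],"delta_rot":[0,0,0]},
  {"travel":[0,0,0],"delta_rot":[0,0,0]},
])

```text
time_s: 8.55
eef_pos: [537.7, -394.3, 208.4]
tcp_rot: [179.9, -0.0, -148.2]
ft_force: [-0.7, -0.9, -0.1]
opening: 0.327
gripper_force: 20.0
```

>>> apply_moves([
  {"travel":[0,0,0.3],"delta_rot":[0,0,0.6]},
  {"travel":[0,0,0.3],"delta_rot":[0,0,0.6]},
  {"travel":[0,0,0.3],"delta_rot":[0,0,0.6]},
  {"travel":[0,0,0.3],"delta_rot":[0,0,0.6]},
  {"travel":[0,0,0.3],"delta_rot":[0,0,0.6]},
  {"travel":[0,0,0.3],"delta_rot":[0,0,0.6]},
  {"travel":[0,0,0.3],"delta_rot":[0,0,0.6]},
  {"travel":[0,0,0.3],"delta_rot":[0,0,0.6]},
  {"travel":[0,0,0.3],"delta_rot":[0,0,0.6]},
  {"travel":[0,0,0.3],"delta_rot":[0,0,0.6]},
])

```text
time_s: 9.55
eef_pos: [538.3, -391.3, 58.5]
tcp_rot: [180.0, -0.1, 170.6]
ft_force: [1.0, -0.7, -1.0]
opening: 0.326
gripper_force: 20.0
```

Run:
```python
from h import *
g=grab("scene")
b=np.array(g["color"])[90:290,100:360,::-1];cv2.imwrite("pics/c5.png",cv2.resize(b,(780,600),interpolation=2))
o=bot.get_obs();print(o["opening"],o["eef_pos"],o["tcp_rot"])
```

```text
0.3247589899712159 [ 537.1976506  -390.47261604   56.09709117] [179.88703458  -0.19148297 170.29441696]
```

View pics/c5.png

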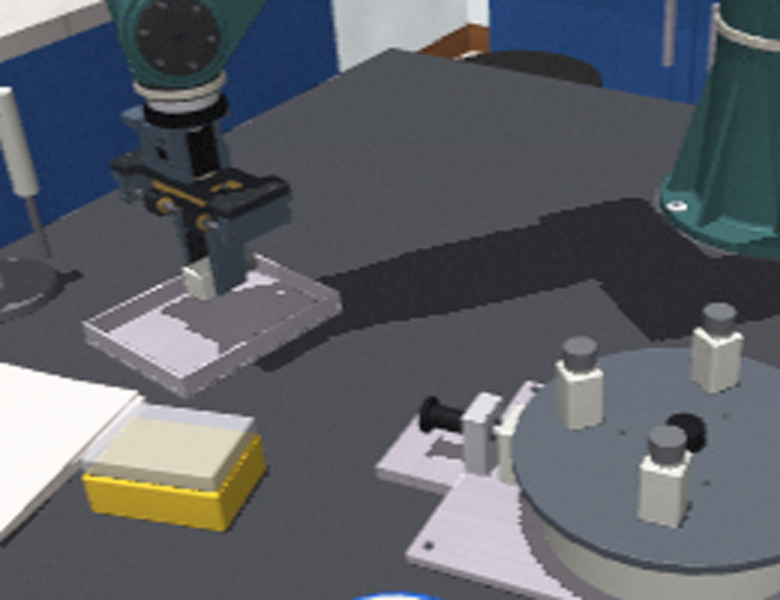

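>>> apply_moves([
  {"travel":[-0.016,-0.1,0],"delta_rot":[0,0,0]},
  {"travel":[-0.016,-0.1,0],"delta_rot":[0,0,0]},
  {"travel":[-0.016,-0.1,0.1],"delta_rot":[0,0,0]},
  {"travel":[-0.016,-0.1,0.1],"delta_rot":[0,0,0]},
  {"travel":[0,0,0.2],"delta_rot":[0,0,0]},
  {"travel":[0,0,0.2],"delta_rot":[0,0,0]},
  {"travel":[0,0,0.2],"delta_rot":[0,0,0]},
  {"travel":[0,0,0.05],"delta_rot":[0,0,0]},
  {"travel":[0,0,0.02],"delta_rot":[0,0,0]},
  {"travel":[0,0,0],"delta_rot":[0,0,0]},
])

```text
time_s: 10.6
eef_pos: [538.6, -413.1, 15.9]
tcp_rot: [-180.0, 0.0, 170.7]
ft_force: [-1.0, 0.2, -1.3]
opening: 0.327
gripper_force: 20.0
```

>>> apply_moves([
  {"travel":[0,0,0.04],"delta_rot":[0,0,0]},
  {"travel":[0,0,0.04],"delta_rot":[0,0,0]},
  {"travel":[0,0,0.03],"delta_rot":[0,0,0]},
  {"travel":[0,0,0.02],"delta_rot":[0,0,0]},
  {"travel":[0,0,0.01],"delta_rot":[0,0,0]},
  {"travel":[0,0,0],"delta_rot":[0,0,0]},
  {"travel":[0,0,0],"delta_rot":[0,0,0]},
  {"travel":[0,0,0],"delta_rot":[0,0,0]},
  {"travel":[0,0,0],"delta_rot":[0,0,0]},
  {"travel":[0,0,0],"delta_rot":[0,0,0]},
])

```text
time_s: 11.6
eef_pos: [538.5, -413.1, 9.0]
tcp_rot: [-180.0, 0.0, 170.7]
ft_force: [0.0, 0.3, -0.2]
opening: 0.326
gripper_force: 20.0
```

>>> apply_moves([
  {"travel":[0,0,0.01],"delta_rot":[0,0,0]},
  {"travel":[0,0,0.01],"delta_rot":[0,0,0]},
  {"travel":[0,0,0.005],"delta_rot":[0,0,0]},
  {"travel":[0,0,0],"delta_rot":[0,0,0]},
  {"travel":[0,0,0],"delta_rot":[0,0,0]},
  {"travel":[0,0,0],"delta_rot":[0,0,0]},
  {"travel":[0,0,0],"delta_rot":[0,0,0]},
  {"travel":[0,0,0],"delta_rot":[0,0,0]},
  {"travel":[0,0,0],"delta_rot":[0,0,0]},
  {"travel":[0,0,0],"delta_rot":[0,0,0]},
])

```text
time_s: 12.6
eef_pos: [538.6, -413.1, 8.6]
tcp_rot: [180.0, -0.0, 170.7]
ft_force: [-5.3, 3.6, 12.9]
opening: 0.326
gripper_force: 20.0
```

>>> apply_moves([
  {"travel":[0,0,-0.01],"delta_rot":[0,0,0]},
  {"travel":[0,0,0],"delta_rot":[0,0,0]},
  {"travel":[0,0,0],"delta_rot":[0,0,0]},
  {"travel":[0,0,0],"delta_rot":[0,0,0]},
  {"travel":[0,0,-0.1],"delta_rot":[0,0,0]},
  {"travel":[0,0,-0.3],"delta_rot":[0,0,0]},
  {"travel":[0,0,-0.5],"delta_rot":[0,0,0]},
  {"travel":[0,0,-0.5],"delta_rot":[0,0,0]},
  {"travel":[0,0,-0.5],"delta_rot":[0,0,0]},
  {"travel":[0,0,-0.5],"delta_rot":[0,0,0]},
], grip=0.66)

```text
time_s: 13.6
eef_pos: [538.6, -413.2, 130.6]
tcp_rot: [-180.0, 0.0, 170.7]
ft_force: [0.1, -0.4, 0.4]
opening: 0.66
gripper_force: 0.0
```

>>> apply_moves([
  {"travel":[0,0,-0.1],"delta_rot":[0,0,1]},
  {"travel":[0,0,-0.1],"delta_rot":[0,0,1]},
  {"travel":[0,0,-0.1],"delta_rot":[0,0,1]},
  {"travel":[0,0,-0.1],"delta_rot":[0,0,1]},
  {"travel":[0,0,-0.1],"delta_rot":[0,0,1]},
  {"travel":[0,0,-0.1],"delta_rot":[0,0,1]},
  {"travel":[0,0,0],"delta_rot":[0,0,1]},
  {"travel":[0,0,0],"delta_rot":[0,0,1]},
  {"travel":[0,0,0],"delta_rot":[0,0,1]},
  {"travel":[0,0,0],"delta_rot":[0,0,1]},
])

```text
time_s: 14.6
eef_pos: [538.6, -413.1, 159.6]
tcp_rot: [180.0, 0.0, 101.6]
ft_force: [1.0, -0.3, 1.5]
opening: 0.667
gripper_force: 0.0
```

Run:
```python
from h import *
g=grab("scene");o=bot.get_obs();print(o["eef_pos"],o["tcp_rot"])
b=np.array(g["color"])[90:290,100:360,::-1];cv2.imwrite("pics/c6.png",cv2.resize(b,(780,600),interpolation=2))
```

```text
[ 538.63264137 -413.14570044  159.53566457] [1.79961823e+02 4.49897653e-02 1.01215144e+02]
```

View pics/c6.png

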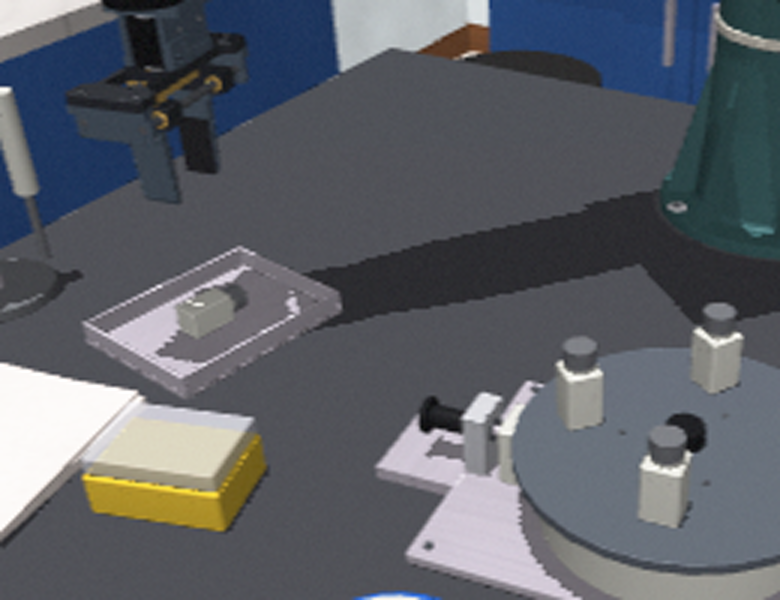

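>>> apply_moves([
  {"travel":[0.64,0.268,0],"delta_rot":[0,0,0]},
  {"travel":[0.64,0.268,0],"delta_rot":[0,0,0]},
  {"travel":[0.64,0.268,0],"delta_rot":[0,0,0]},
  {"travel":[0.64,0.268,0],"delta_rot":[0,0,0]},
  {"travel":[0.64,0.268,0],"delta_rot":[0,0,0]},
  {"travel":[0.64,0.268,0],"delta_rot":[0,0,0]},
  {"travel":[0.64,0.268,0],"delta_rot":[0,0,0]},
  {"travel":[0.64,0.268,0],"delta_rot":[0,0,0]},
  {"travel":[0.64,0.268,0],"delta_rot":[0,0,0]},
  {"travel":[0.64,0.268,0],"delta_rot":[0,0,0]},
])

```text
time_s: 15.65
eef_pos: [603.8, -70.9, 159.3]
tcp_rot: [179.9, 0.0, 102.1]
ft_force: [1.1, -0.0, -0.6]
opening: 0.66
gripper_force: 0.0
```

>>> apply_moves([
  {"travel":[0,0,0.2],"delta_rot":[0,0,0.32]},
  {"travel":[0,0,0.2],"delta_rot":[0,0,0.32]},
  {"travel":[0,0,0.2],"delta_rot":[0,0,0]},
  {"travel":[0,0,0.2],"delta_rot":[0,0,0]},
  {"travel":[0,0,0.2],"delta_rot":[0,0,0]},
  {"travel":[0,0,0.2],"delta_rot":[0,0,0]},
  {"travel":[0,0,0],"delta_rot":[0,0,0]},
  {"travel":[0,0,0],"delta_rot":[0,0,0]},
  {"travel":[0,0,0],"delta_rot":[0,0,0]},
  {"travel":[0,0,0],"delta_rot":[0,0,0]},
])

```text
time_s: 16.65
eef_pos: [603.8, -72.4, 98.7]
tcp_rot: [180.0, 0.0, 97.5]
ft_force: [-0.3, 0.5, 0.1]
opening: 0.657
gripper_force: 0.0
```

Run:
```python
from h import *
g=grab("scene");o=bot.get_obs();print(o["eef_pos"],o["tcp_rot"])
b=np.array(g["color"])[160:280,200:360,::-1];cv2.imwrite("pics/c7.png",cv2.resize(b,(800,600),interpolation=2))
p=o["eef_pos"];d=np.array([-.13,.99,0])*16
for z in(p[2],29): print([[round((a-c)*5) for a,c in zip(proj(g,np.r_[(p+s*d+np.array([.99,.13,0])*30)[:2],z]),(200,160))] for s in(1,-1)])
```

```text
[603.78011317 -72.33813149  98.61481893] [1.79964490e+02 1.26181463e-02 9.75228165e+01]
[[253, 298], [193, 285]]
[[261, 412], [203, 398]]
```

View pics/c7.png

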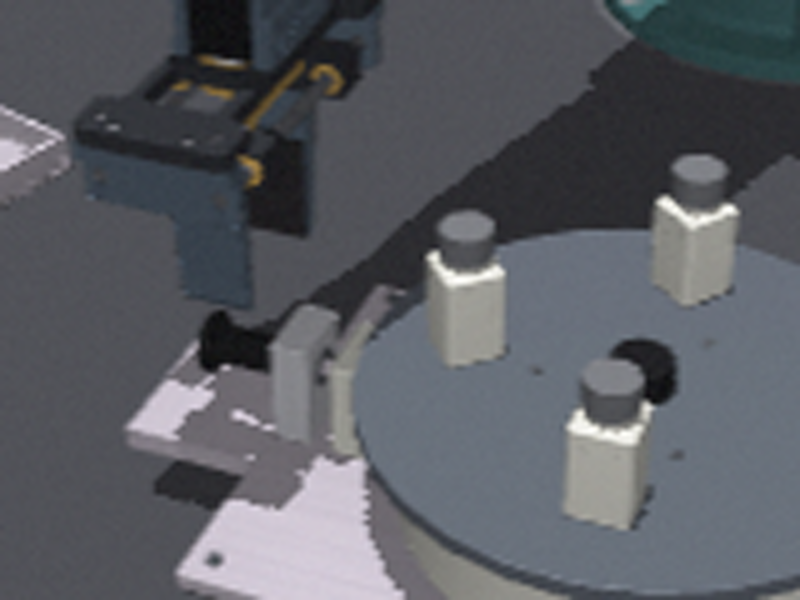

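Run:
```python
from h import *
g=grab("scene");p=np.array([603.8,-72.4]);ex=np.array([.9914,.1305]);ey=np.array([-.1305,.9914])
q=lambda a,b,z:[round((u-c)*5) for u,c in zip(proj(g,np.r_[p+a*ex+b*ey,z]),(200,160))]
print("housing near outer top",q(20,18,70),"bot",q(20,18,12),"far outer top",q(-20,18,70),"plate end corners",q(30,-55,12),"flange outer ctr",q(0,-24,48),"edge near",q(16,-24,48),"far",q(-16,-24,48),"inner near",q(16,-18,48))
```

```text
housing near outer top [269, 336] bot [274, 428] far outer top [302, 292] plate end corners [138, 407] flange outer ctr [213, 331] edge near [199, 348] far [227, 313] inner near [210, 351]
```

>>> apply_moves([
  {"travel":[0.02,0,0.2],"delta_rot":[0,0,0]},
  {"travel":[0,0,0.2],"delta_rot":[0,0,0]},
  {"travel":[0,0,0.2],"delta_rot":[0,0,0]},
  {"travel":[0,0,0.2],"delta_rot":[0,0,0]},
  {"travel":[0,0,0.2],"delta_rot":[0,0,0]},
  {"travel":[0,0,0.2],"delta_rot":[0,0,0]},
  {"travel":[0,0,0.2],"delta_rot":[0,0,0]},
  {"travel":[0,0,0],"delta_rot":[0,0,0]},
  {"travel":[0,0,0],"delta_rot":[0,0,0]},
  {"travel":[0,0,0],"delta_rot":[0,0,0]},
])

```text
time_s: 17.75
eef_pos: [603.7, -71.3, 28.6]
tcp_rot: [180.0, 0.0, 97.5]
ft_force: [-0.4, 0.1, 0.6]
opening: 0.66
gripper_force: 0.0
```

>>> apply_moves([
  {"travel":[0,0,0],"delta_rot":[0,0,0]},
  {"travel":[0,0,0],"delta_rot":[0,0,0]},
  {"travel":[0,0,0],"delta_rot":[0,0,0]},
  {"travel":[0,0,0],"delta_rot":[0,0,0]},
  {"travel":[0,0,0],"delta_rot":[0,0,0]},
  {"travel":[0,0,0],"delta_rot":[0,0,0]},
  {"travel":[0,0,0],"delta_rot":[0,0,0]},
  {"travel":[0,0,0],"delta_rot":[0,0,0]},
  {"travel":[0,0,0],"delta_rot":[0,0,0]},
  {"travel":[0,0,0],"delta_rot":[0,0,0]},
], grip=0.1, grip_force=15)

```text
time_s: 18.75
eef_pos: [607.2, -71.1, 29.0]
tcp_rot: [179.6, 0.1, 97.5]
ft_force: [22.4, 5.1, -15.6]
opening: 0.216
gripper_force: 15.0
```

>>> apply_moves([
  {"travel":[0,0.035,0],"delta_rot":[0,0,0]},
  {"travel":[0,0.035,0],"delta_rot":[0,0,0]},
  {"travel":[0,0,0],"delta_rot":[0,0,0]},
  {"travel":[0,0,0],"delta_rot":[0,0,0]},
  {"travel":[0,0,0],"delta_rot":[0,0,0]},
  {"travel":[0,0,0],"delta_rot":[0,0,0]},
  {"travel":[0,0,0],"delta_rot":[0,0,0]},
  {"travel":[0,0,0],"delta_rot":[0,0,0]},
  {"travel":[0,0,0],"delta_rot":[0,0,0]},
  {"travel":[0,0,0],"delta_rot":[0,0,0]},
])

```text
time_s: 19.75
eef_pos: [607.3, -71.0, 28.7]
tcp_rot: [180.0, 0.0, 97.5]
ft_force: [0.0, -1.9, 7.1]
opening: 0.216
gripper_force: 15.0
```

>>> apply_moves([
  {"travel":[0,0,0],"delta_rot":[0,0,0]},
  {"travel":[0,0,0],"delta_rot":[0,0,0]},
  {"travel":[0,0,0],"delta_rot":[0,0,0]},
  {"travel":[0,0,0],"delta_rot":[0,0,0]},
  {"travel":[0,0,0],"delta_rot":[0,0,0]},
  {"travel":[0,0,0],"delta_rot":[0,0,0]},
  {"travel":[0,0,0],"delta_rot":[0,0,0]},
  {"travel":[0,0,0],"delta_rot":[0,0,0]},
  {"travel":[0,0,0],"delta_rot":[0,0,0]},
  {"travel":[0,0,0],"delta_rot":[0,0,0]},
], grip_force=55)

```text
time_s: 20.75
eef_pos: [607.3, -71.1, 28.8]
tcp_rot: [180.0, 0.0, 97.5]
ft_force: [-0.9, -1.6, 7.1]
opening: 0.206
gripper_force: 55.0
```

>>> apply_moves([
  {"travel":[-0.04,0,0],"delta_rot":[0,0,0]},
  {"travel":[-0.04,0,0],"delta_rot":[0,0,0]},
  {"travel":[-0.04,0,0],"delta_rot":[0,0,0]},
  {"travel":[-0.04,0,0],"delta_rot":[0,0,0]},
  {"travel":[-0.04,0,0],"delta_rot":[0,0,0]},
  {"travel":[-0.04,0,0],"delta_rot":[0,0,0]},
  {"travel":[-0.04,0,0],"delta_rot":[0,0,0]},
  {"travel":[-0.04,0,0],"delta_rot":[0,0,0]},
  {"travel":[-0.02,0,0],"delta_rot":[0,0,0]},
  {"travel":[0,0,0],"delta_rot":[0,0,0]},
])

```text
time_s: 21.75
eef_pos: [609.4, -87.0, 28.7]
tcp_rot: [180.0, -0.0, 97.5]
ft_force: [0.1, 11.1, 8.2]
opening: 0.21
gripper_force: 55.0
```

>>> apply_moves([
  {"travel":[-0.02,0,0],"delta_rot":[0,0,0]},
  {"travel":[-0.02,0,0],"delta_rot":[0,0,0]},
  {"travel":[-0.02,0,0],"delta_rot":[0,0,0]},
  {"travel":[-0.02,0,0],"delta_rot":[0,0,0]},
  {"travel":[0,0,0],"delta_rot":[0,0,0]},
  {"travel":[0,0,0],"delta_rot":[0,0,0]},
  {"travel":[0,0,0],"delta_rot":[0,0,0]},
  {"travel":[0,0,0],"delta_rot":[0,0,0]},
  {"travel":[0,0,0],"delta_rot":[0,0,0]},
  {"travel":[0,0,0],"delta_rot":[0,0,0]},
])

```text
time_s: 22.75
eef_pos: [609.7, -89.1, 28.7]
tcp_rot: [-180.0, -0.2, 97.5]
ft_force: [0.2, 28.9, 11.6]
opening: 0.209
gripper_force: 55.0
```

Run:
```python
from h import *
g=grab("scene");o=bot.get_obs();print(o["eef_pos"],o["ft_force"],o["opening"])
b=np.array(g["color"])[120:280,120:340,::-1];cv2.imwrite("pics/c8.png",cv2.resize(b,(800,582),interpolation=2))
```

```text
[609.67471603 -89.14109068  28.70784861] [ 0.66765557 29.7463057  12.32113889] 0.20845496144504772
```

View pics/c8.png

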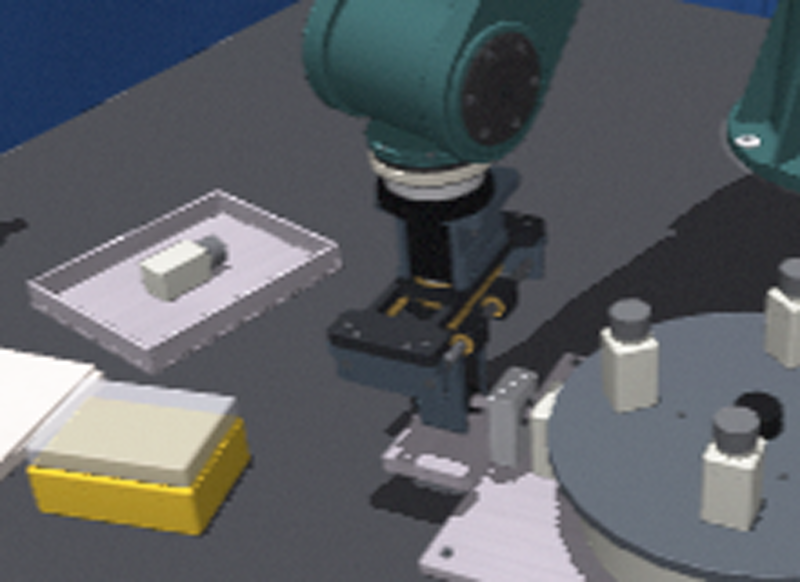

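The bottle lies flat in the tray at about (180,265). The gripper is holding the knob about 18 mm back at its stop, and the gap at about (530,420) shows no pin.

```bash
python3 -c "
from cell import ticket
print(ticket.sign_off())"
```

```text
the job is handed in; nothing more can be done
None
```

The job is handed in at about 23 s: the tipped bottle lies on its side in the tray, released. The gripper is holding the plunger knob back at its stop (about 18 mm of travel, 29 N pull), and the other three bottles are still standing.

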